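# Lay the load bar across the two good runners

### The job

The test board is to be set up for a load test, but one of its three drawer runners binds part-way: run them out to find it. Push the bad one fully home, leave the two good ones fully out at their front stops and lay the slotted aluminium load bar across the saddles of those two, centred, set down into both saddles before you let go. Do not disturb the meter, the weight or the tray of screws.

Things in the scene. Friction and masses are not known exactly. Their poses are not given: they have to be found in the camera images.
- board: Test rig fixed to the bench: plywood board with 3 parallel steel telescopic runners 80 mm apart, each on edge beside a wooden batten. Origin: on the bench, under the middle saddle when its runner is home. -x: the way all runners pull out (towards the robot); +y: left. Runners at y = +80, 0, -80 mm. Outer members and battens start 22 mm behind the home saddle, 190 mm long, tops 51 mm above the bench.
- runner_left (a joint): Travel of the left (+y, seen from the robot) runner, m: 0 home (rear stop), 0.12 fully out (front stop); starts 0.01 to 0.03. Drag about 1 N; stays where left. One of the three, another each time, has a bent ball cage, out of sight: it slides as easily at first, then stops dead somewhere between 0.04 and 0.085; it still slides freely back home. The other two run the whole way.
- saddle_left (a point): Saddle on the front end of the left (+y, seen from the robot) runner: aluminium U-block, open upward and at both y ends, 36 mm in x over its two cheeks, 26 mm in y. Point: middle of the U's floor, 70 mm above the bench; axes as the board's. Cheeks at 12 to 18 mm either side in x, tops 16 mm above the floor, inner edges chamfered 3 mm. Block ends 6 mm below the floor; can be pinched over both cheeks from above.
- runner_mid (a joint): Travel of the middle runner, m: 0 home (rear stop), 0.12 fully out (front stop); starts 0.01 to 0.03. Drag about 1 N; stays where left. One of the three, another each time, has a bent ball cage, out of sight: it slides as easily at first, then stops dead somewhere between 0.04 and 0.085; it still slides freely back home. The other two run the whole way.
- saddle_mid (a point): Saddle on the front end of the middle runner: aluminium U-block, open upward and at both y ends, 36 mm in x over its two cheeks, 26 mm in y. Point: middle of the U's floor, 70 mm above the bench; axes as the board's. Cheeks at 12 to 18 mm either side in x, tops 16 mm above the floor, inner edges chamfered 3 mm. Block ends 6 mm below the floor; can be pinched over both cheeks from above.
- runner_right (a joint): Travel of the right (-y, seen from the robot) runner, m: 0 home (rear stop), 0.12 fully out (front stop); starts 0.01 to 0.03. Drag about 1 N; stays where left. One of the three, another each time, has a bent ball cage, out of sight: it slides as easily at first, then stops dead somewhere between 0.04 and 0.085; it still slides freely back home. The other two run the whole way.
- saddle_right (a point): Saddle on the front end of the right (-y, seen from the robot) runner: aluminium U-block, open upward and at both y ends, 36 mm in x over its two cheeks, 26 mm in y. Point: middle of the U's floor, 70 mm above the bench; axes as the board's. Cheeks at 12 to 18 mm either side in x, tops 16 mm above the floor, inner edges chamfered 3 mm. Block ends 6 mm below the floor; can be pinched over both cheeks from above.
- bar_mid (a point): The load bar, loose on the bench at the start, to the robot's left or right: a straight 20 x 20 mm slotted aluminium profile, 240 mm long, about 0.12 kg (0.1 to 0.16 kg). The point is its centre, 10 mm from each face; x along the bar, z up at the start. Resting in a saddle its centre is 10 mm above the saddle's floor and it has 2 mm play to each cheek.
- meter_mid (a point): Handheld multimeter, 150 x 75 x 38 mm, grey, lying on the other side of the rig from the bar; the point is its centre, 16 mm up. Bystander.
- weight_mid (a point): Steel test weight with a knob, 52 mm diameter, 76 mm tall, 0.9 kg, standing on the bench to the right of the board; the point is half-way up. Bystander.
- screw_box_mid (a point): Open cardboard tray of screws, 90 x 70 x 40 mm, on the bench to the left of the board; the point is half-way up. Bystander.
Mind the look-alikes: they are no part of the job. There is more than one size of the part that bears bar_mid; the job needs the larger.

How it is judged:
On the way:
1. the bar, still held by the gripper, sits down in the saddles of two runners, centred between them (((z of bar_mid in the frame of saddle_left between 0.006 and 0.013 m and x of bar_mid in the frame of saddle_left between -0.006 and 0.006 m and z of bar_mid in the frame of saddle_mid between 0.006 and 0.013 m and x of bar_mid in the frame of saddle_mid between -0.006 and 0.006 m and y of bar_mid in the frame of saddle_left between -0.052 and -0.028 m and y of bar_mid in the frame of saddle_mid between 0.028 and 0.052 m) or (z of bar_mid in the frame of saddle_mid between 0.006 and 0.013 m and x of bar_mid in the frame of saddle_mid between -0.006 and 0.006 m and z of bar_mid in the frame of saddle_right between 0.006 and 0.013 m and x of bar_mid in the frame of saddle_right between -0.006 and 0.006 m and y of bar_mid in the frame of saddle_mid between -0.052 and -0.028 m and y of bar_mid in the frame of saddle_right between 0.028 and 0.052 m) or (z of bar_mid in the frame of saddle_left between 0.006 and 0.013 m and x of bar_mid in the frame of saddle_left between -0.006 and 0.006 m and z of bar_mid in the frame of saddle_right between 0.006 and 0.013 m and x of bar_mid in the frame of saddle_right between -0.006 and 0.006 m and y of bar_mid in the frame of saddle_left between -0.092 and -0.068 m and y of bar_mid in the frame of saddle_right between 0.068 and 0.092 m)) and contact force between the fingers and bar above 1 N), for 0.1 s.
At the end, for the whole second after the job is handed in: The bar lies at rest on the floors of two saddles (centre 6 to 13 mm above each floor), between their cheeks, square to the runners within 0.06 rad and centred between the two within 12 mm; those two runners are out to within 8 mm of their front stops and the third is within 8 mm of fully home (((z of bar_mid in the frame of saddle_left between 0.006 and 0.013 m and x of bar_mid in the frame of saddle_left between -0.006 and 0.006 m and z of bar_mid in the frame of saddle_mid between 0.006 and 0.013 m and x of bar_mid in the frame of saddle_mid between -0.006 and 0.006 m and y of bar_mid in the frame of saddle_left between -0.052 and -0.028 m and y of bar_mid in the frame of saddle_mid between 0.028 and 0.052 m and value of joint each of runner_left, runner_mid above 0.112 m and value of joint runner_right below 0.008 m) or (z of bar_mid in the frame of saddle_mid between 0.006 and 0.013 m and x of bar_mid in the frame of saddle_mid between -0.006 and 0.006 m and z of bar_mid in the frame of saddle_right between 0.006 and 0.013 m and x of bar_mid in the frame of saddle_right between -0.006 and 0.006 m and y of bar_mid in the frame of saddle_mid between -0.052 and -0.028 m and y of bar_mid in the frame of saddle_right between 0.028 and 0.052 m and value of joint each of runner_mid, runner_right above 0.112 m and value of joint runner_left below 0.008 m) or (z of bar_mid in the frame of saddle_left between 0.006 and 0.013 m and x of bar_mid in the frame of saddle_left between -0.006 and 0.006 m and z of bar_mid in the frame of saddle_right between 0.006 and 0.013 m and x of bar_mid in the frame of saddle_right between -0.006 and 0.006 m and y of bar_mid in the frame of saddle_left between -0.092 and -0.068 m and y of bar_mid in the frame of saddle_right between 0.068 and 0.092 m and value of joint each of runner_left, runner_right above 0.112 m and value of joint runner_mid below 0.008 m)) and angle between the x axis of bar_mid and the y axis of board, either way round below 0.06 rad and linear speed of bar below 0.02 m/s); the robot touches nothing.
It fails at once if the multimeter is moved more than 20 mm (distance of meter_mid from where it was at the start of the episode above 0.02 m).
It fails at once if the test weight is moved more than 20 mm (distance of weight_mid from where it was at the start of the episode above 0.02 m).
It fails at once if the tray of screws is moved more than 20 mm (distance of screw_box_mid from where it was at the start of the episode above 0.02 m).
It also fails if it takes over 72 s, if anything falls off the work surface, if the arm or the gripper's body presses on something with over 40 N, if the wrist force passes 120 N, or if a joint passes its speed limit or range.

### The arm

A 7-joint arm with a two-finger parallel gripper is mounted at the origin on the work surface. World frame = base frame: x ahead of the robot, y to its left, z up, the work surface at z = 0. Lengths are in m, angles in rad, forces in N, time in s.
With the tool pointing down it reaches from about 0.425 to 0.925 m from the base axis. Payload 6.8 kg.
Tool frame: the origin (TCP) lies on the front face of the gripper's body, between the roots of the fingers; the fingertips stand 73 mm ahead of it and the grasp point (between the pads) lies 54 mm ahead of it; z points along the fingers, y is the line along which they close (so a half turn about z gives the same grasp; the last joint's range is limited). The gripper opens to 85 mm and grips with 20 to 120 N. Pads are 22 mm wide; open, the fingers measure 114 mm over their backs; the gripper's body (76 mm by 85 mm) begins 54 mm behind the grasp point. The pads swing forward as they close: fully open they stand 13 mm farther back than shut.
Start: joints at [1.136, 0.477, 0.022, 1.555, -0.011, 1.109, -0.083], TCP at [0.217, -0.639, 0.304] pointing down, gripper open.
Joint ranges: [-2.96, 2.96], [-0.34, 2.1], [-1.41, 1.46], [0.24, 2.44], [-1.37, 4.51], [0.17, 1.92], [-2.96, 2.96]. Speed limits (rad/s): [2.39, 2.39, 3.14, 3.14, 3.14, 3.14, 3.14].

### API

Orientations are given as a unit quaternion [w, x, y, z].
In Python, from station import bot, optics gives the robot as it stands.
- The arm moves only by the tool drive_tool, never from a script. Its argument "deltas" is a list of rows, each an object with "gripper": the closure in counts, from 0 (fully open) to 255 (shut); "offset": the shift along the tool's x, y, z in units of 1000 mm (1.0 is 1000 mm), a list of three; "angular": the turn, a rotation vector about the tool's x, y, z in units of 45 degrees (1.0 is 45 degrees), a list of three. In form: [{"gripper": gripper, "offset": [dx, dy, dz], "angular": [rx, ry, rz]}, ...]. A call has 1 to 5 rows; each row is the pose to reach, as a shift and turn from the pose commanded when the call began, along the tool's axes at that moment; what a row does not reach only later rows make up. A row lasts 1/10 s, in which the tool goes at most 50 mm and 8.59 degrees, less where a joint would pass 70% of its speed; a pose out of reach is approached as far as the arm can. A call with a number of a shift or a turn outside -1 to 1 is refused whole. A call with a gripper value outside its range is refused whole. The fingers move at their own pace and stop on an object; "grip_force" is the grip in N (left out, the last holds). Time passes only in rows, so rows that repeat a pose let the fingers close. It gives the time, the measured TCP pose, the force, the opening and the grip force at its end, in the units of the state.
- bot.get_obs(): the state, without advancing time (a new reading comes with each control period).
- optics.read_camera(name): name is "scene" or "top"; returns the picture (420x560x3 uint8, blue, green, red); there is no depth.
- optics.camera_model(name): a dict with "fx", "fy", "cx", "cy" (pixels), "cam_to_world" (4x4, takes a point from camera to world coordinates). Camera axes: x right, y up, looking along -z (the intrinsics and any distortion apply to the point x, -y, -z); pixel columns grow to the right and rows downward; lengths in m; the calibration is good to about 2 mm. A picture is of the moment at which its call begins. camera_model takes no time and is no camera call.
- bot.hand_in(): hands the job in; it is judged then, once.
The state is a dict: "t": time; "q": joint angles; "joint_vel": joint speeds; "joint_torque": joint torques, N m; "eef_pos": TCP position; "tool_rot": TCP orientation; "contact_force": force on the tool from outside, world axes, zero at the start; "torque": the same for the moment, N m; "gripper_width": opening from 0.0 (shut) to 1.0 (fully open); "grasp_force": force on a finger pad.
Only numpy, scipy, OpenCV 4.12 (cv2) and the standard library are available. Lean on these libraries where they do the work, as an engineer would, in place of code of your own. Each camera call takes 0.05 s, during which the arm holds its last target. There are 200 camera calls.

## Working session

There is one attempt and no reset: what is moved stays moved. The work goes in short steps, Python scripts to look and compute and a tool call to move; the robot and the scene stay as the last step left them, time stands still between calls to the robot, and variables do not carry over. Pictures are saved under pics/ and viewed, at most 10 in all, crops included, and the job is handed in when it is done.

Besides the shell and the picture viewer there is one more tool, called after "Request:" in YAML: its name, and indented under it one key for each argument. drive_tool: Moves the arm, as the interface text tells. Its arguments: {"type":"object","properties":{"deltas":{"type":"array"},"grip_force":{"type":"number"}},"required":["deltas"]}

```bash
mkdir -p pics; ls; python3 - <<'E'
from station import bot, optics
import cv2
o=bot.get_obs();print({k:o[k] for k in('t','eef_pos','tool_rot','gripper_width')})
for n in('scene','top'):
    cv2.imwrite(f'pics/{n}0.png',optics.read_camera(n)); m=optics.camera_model(n);print(n,m)
E
```

```text
pics
{'t': 0.0, 'eef_pos': array([ 0.21654973, -0.63883274,  0.30291976]), 'tool_rot': array([-8.96321673e-04,  9.86677003e-01,  1.62688785e-01, -2.18787568e-04]), 'gripper_width': 0.9970155033857679}
scene {'fx': 402.3968197356985, 'fy': 402.3968197356985, 'cx': 286.1903960213484, 'cy': 204.1781098946865, 'cam_to_world': array([[ 0.14228426, -0.81815216,  0.55711959,  1.11724349],
       [ 0.989815  ,  0.11497167, -0.08395105, -0.08750259],
       [ 0.00463176,  0.56339024,  0.82617794,  0.91216343],
       [ 0.        ,  0.        ,  0.        ,  1.        ]])}
top {'fx': 522.8010178284895, 'fy': 522.8010178284895, 'cx': 281.89763049324466, 'cy': 213.97624089602596, 'cam_to_world': array([[-0.01546716,  0.99156086, -0.12871604,  0.35553619],
       [-0.99981433, -0.01385791,  0.01338857,  0.01427233],
       [ 0.01149185,  0.12889922,  0.99159111,  1.39896417],
       [ 0.        ,  0.        ,  0.        ,  1.        ]])}
```

View pics/scene0.png

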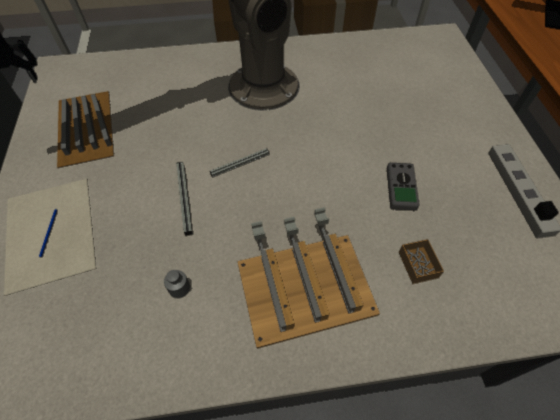

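View pics/top0.png

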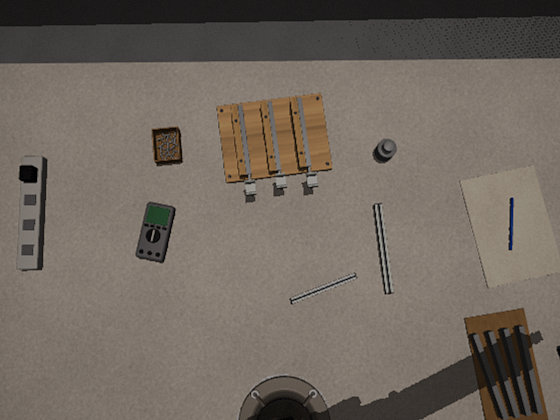

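The top view shows the saddles at about (250,188), (280,182) and (311,180). The long bar runs (377,204)–(389,293), and the short look-alike is at (323,288). The meter is at (155,232), the tray at (167,145) and the weight at (385,150). Next I'll measure.

```bash
cat > h.py <<'E'
import numpy as np, cv2
from station import bot, optics
def ray(n,uv):
    m=optics.camera_model(n);T=np.array(m['cam_to_world'])
    d=np.array([(uv[0]-m['cx'])/m['fx'],-(uv[1]-m['cy'])/m['fy'],-1.]);return T[:3,3],T[:3,:3]@d
def plane(n,uv,z):
    c,d=ray(n,uv);return (c+d*(z-c[2])/d[2])
def tri(a,b):
    A=[];y=[]
    for n,uv in(('top',a),('scene',b)):
        c,d=ray(n,uv);d=d/np.linalg.norm(d);P=np.eye(3)-np.outer(d,d);A.append(P);y.append(P@c)
    return np.linalg.lstsq(np.vstack(A),np.hstack(y),rcond=None)[0]
def proj(n,p):
    m=optics.camera_model(n);q=np.linalg.inv(np.array(m['cam_to_world']))@np.append(p,1)
    return m['cx']+m['fx']*q[0]/-q[2],m['cy']-m['fy']*q[1]/-q[2]
E
python3 - <<'E'
from h import *
a=cv2.imread('pics/top0.png');b=cv2.imread('pics/scene0.png')
c1=cv2.resize(a[170:200,230:330],None,fx=8,fy=8,interpolation=cv2.INTER_CUBIC)
c2=cv2.resize(b[200:245,240:340],None,fx=8,fy=8,interpolation=cv2.INTER_CUBIC)[:350]
cv2.imwrite('pics/crop.png',np.vstack([c1,c2]))
# bars in top: bright/dark profile, by local contrast to the bench
g=cv2.cvtColor(a,cv2.COLOR_BGR2GRAY)
d=cv2.absdiff(g,cv2.medianBlur(g,31));m=(d>25).astype(np.uint8)*255
m=cv2.morphologyEx(m,cv2.MORPH_CLOSE,np.ones((5,5)))
for c in cv2.findContours(m[195:310,280:400],0,2)[0]:
    if cv2.contourArea(c)<60: continue
    r=cv2.minAreaRect(c+np.array([[280,195]]));p=cv2.boxPoints(r)
    w=[plane('top',q,.02) for q in p];ct=np.mean(w,0)
    e=[w[1]-w[0],w[2]-w[1]];L=max(e,key=np.linalg.norm);print(r,ct.round(4),[np.linalg.norm(x).round(4) for x in e],np.degrees(np.arctan2(L[1],L[0])))
E
```

```text
((322.68853759765625, 287.9262390136719), (7.571408271789551, 71.86764526367188), 68.62937927246094) [ 0.3382 -0.1083  0.02  ] [np.float64(0.1886), np.float64(0.0196)] -69.78271672700099
((382.0331115722656, 248.49554443359375), (92.05464935302734, 10.11075496673584), 82.32103729248047) [ 0.4402 -0.2675  0.02  ] [np.float64(0.0272), np.float64(0.2426)] -174.65576463753695
```

View pics/crop.png

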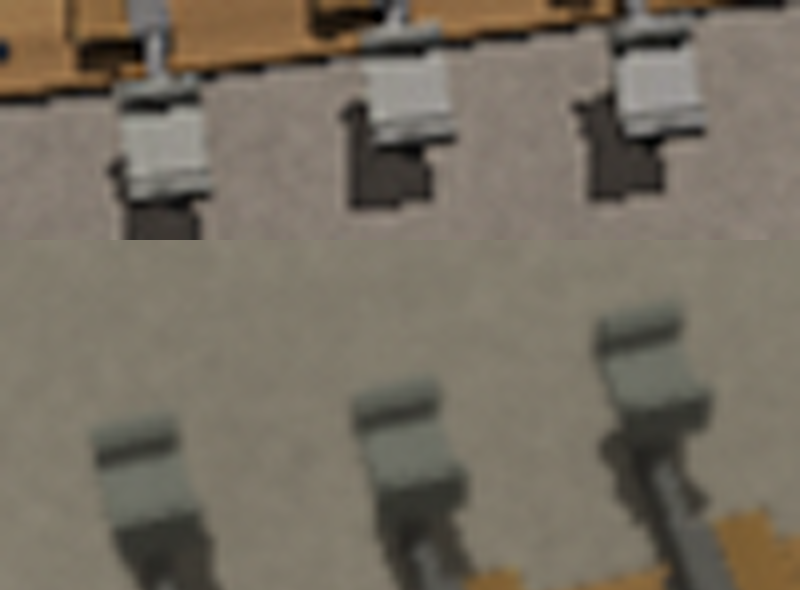

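```bash
python3 - <<'E'
from h import *
f=lambda u:((u[0]+.5)/8-.5+230,(u[1]+.5)/8-.5+170)
S=[]
for n,r,q in(('L',(159,84),(169,195)),('M',(401,34),(414,138)),('R',(650,24),(667,134))):
    A=plane('top',f(r),.086);B=plane('top',f(q),.064);C=(A+B)/2;S.append(C);print(n,A.round(4),B.round(4),C.round(4),np.linalg.norm((A-B)[:2]))
# board yaw from runner/board: rear runner ends vs saddle; board front edge & sides
a=cv2.imread('pics/top0.png');h=cv2.cvtColor(a,cv2.COLOR_BGR2HSV)
m=((h[...,1]>80)&(h[...,2]>80)).astype(np.uint8)*255;m[:, :205]=0;m[:,345:]=0;m[:85]=0;m[200:]=0
m=cv2.morphologyEx(m,cv2.MORPH_CLOSE,np.ones((15,15)));c=max(cv2.findContours(m,0,2)[0],key=cv2.contourArea)
r=cv2.minAreaRect(c);w=[plane('top',p,.015) for p in cv2.boxPoints(r)]
print(r);
for i in range(4):
    e=w[i]-w[i-1];print(w[i].round(4),np.linalg.norm(e).round(4),np.degrees(np.arctan2(e[1],e[0])).round(2))
o=bot.get_obs();from scipy.spatial.transform import Rotation as R
print(R.from_quat(o['tool_rot'],scalar_first=True).as_matrix().round(3))
E
```

```text
L [0.6144 0.078  0.086 ] [0.5822 0.0762 0.064 ] [0.5983 0.0771 0.075 ] 0.03225359321017255
M [6.296e-01 6.000e-04 8.600e-02] [ 0.5999 -0.0033  0.064 ] [ 0.6147 -0.0014  0.075 ] 0.030046736993396533
R [ 0.6319 -0.0791  0.086 ] [ 0.6001 -0.0854  0.064 ] [ 0.616  -0.0823  0.075 ] 0.03239749940180963
((273.83154296875, 137.0787811279297), (77.02312469482422, 107.04740905761719), 82.67359161376953)
[0.8368 0.1719 0.015 ] 0.2147 7.1
[ 0.8724 -0.1202  0.015 ] 0.2943 -83.05
[ 0.6574 -0.1413  0.015 ] 0.216 -174.39
[0.6237 0.1454 0.015 ] 0.2887 96.71
[[ 0.947  0.321 -0.001]
 [ 0.321 -0.947  0.002]
 [-0.    -0.002 -1.   ]]
```

Request:
drive_tool:
  deltas:
    - {"gripper": 0,"offset": [0.04,-0.028,0],"angular": [0,0,-0.17]}
    - {"gripper": 0,"offset": [0.08,-0.057,0],"angular": [0,0,-0.34]}
    - {"gripper": 0,"offset": [0.12,-0.086,0],"angular": [0,0,-0.51]}
    - {"gripper": 0,"offset": [0.16,-0.115,0],"angular": [0,0,-0.68]}
    - {"gripper": 0,"offset": [0.2,-0.143,0],"angular": [0,0,-0.85]}
  grip_force: 30

```text
t: 0.6
eef_pos: [0.3609, -0.4377, 0.3037]
tool_rot: [-0.0, 0.878, 0.479, -0.0]
contact_force: [0.7, -0.2, 0.4]
gripper_width: 1.0
grasp_force: 0.0
```

```bash
cat > go.py <<'E'
import sys
from h import *
from scipy.spatial.transform import Rotation as R
# go.py x y z yaw_deg : shift/turn in tool axes from the measured pose
o=bot.get_obs();M=R.from_quat(o['tool_rot'],scalar_first=True)
x,y,z,w=map(float,sys.argv[1:5]);a=np.radians(w);c,s=np.cos(a),np.sin(a)
T=R.from_matrix([[c,s,0],[s,-c,0],[0,0,-1]])
e=np.array(o['eef_pos']);print('t',round(o['t'],2),'pos',e.round(4),'yaw',np.degrees(np.arctan2(*M.as_matrix()[1::-1,0])).round(2),'F',np.round(o['contact_force'],1),'w',round(o['gripper_width'],3))
print('off',M.inv().apply(np.array([x,y,z])-e).round(4),'ang',((M.inv()*T).as_rotvec()/np.radians(45)).round(3))
E
python3 go.py 0.616 -0.082 0.22 96.4
```

```text
t 0.6 pos [ 0.3609 -0.4377  0.3037] yaw 57.29 F [ 0.7 -0.2  0.4] w 1.0
off [0.4371 0.0225 0.0837] ang [-0.001 -0.    -0.869]
```

Request:
drive_tool:
  deltas:
    - {"gripper": 0,"offset": [0.047,0.002,0.008],"angular": [0,0,-0.174]}
    - {"gripper": 0,"offset": [0.094,0.005,0.016],"angular": [0,0,-0.348]}
    - {"gripper": 0,"offset": [0.141,0.007,0.024],"angular": [0,0,-0.522]}
    - {"gripper": 0,"offset": [0.188,0.01,0.032],"angular": [0,0,-0.696]}
    - {"gripper": 0,"offset": [0.235,0.012,0.04],"angular": [0,0,-0.869]}

```text
t: 1.1
eef_pos: [0.499, -0.2476, 0.2634]
tool_rot: [-0.0, 0.667, 0.745, -0.0]
contact_force: [0.3, -0.2, -0.3]
gripper_width: 0.995
grasp_force: 0.0
```

```bash
python3 go.py 0.616 -0.082 0.2 96.4
```

```text
t 1.1 pos [ 0.499  -0.2476  0.2634] yaw 96.38 F [ 0.3 -0.2 -0.3] w 0.995
off [0.1515 0.1347 0.0634] ang [-0. -0. -0.]
```

Request:
drive_tool:
  deltas:
    - {"gripper": 0,"offset": [0.03,0.027,0.012],"angular": [0,0,0]}
    - {"gripper": 0,"offset": [0.06,0.054,0.025],"angular": [0,0,0]}
    - {"gripper": 0,"offset": [0.09,0.081,0.038],"angular": [0,0,0]}
    - {"gripper": 0,"offset": [0.12,0.108,0.05],"angular": [0,0,0]}
    - {"gripper": 0,"offset": [0.151,0.135,0.063],"angular": [0,0,0]}

```text
t: 1.6
eef_pos: [0.6172, -0.0836, 0.2001]
tool_rot: [-0.0, 0.669, 0.743, -0.0]
contact_force: [0.4, -1.0, 0.1]
gripper_width: 1.0
grasp_force: 0.0
```

Request:
drive_tool:
  deltas:
    - {"gripper": 0,"offset": [0,0,0.02],"angular": [0,0,0]}
    - {"gripper": 0,"offset": [0,0,0.04],"angular": [0,0,0]}
    - {"gripper": 0,"offset": [0,0,0.052],"angular": [0,0,0]}
    - {"gripper": 0,"offset": [0,0,0.061],"angular": [0,0,0]}
    - {"gripper": 0,"offset": [0,0,0.061],"angular": [0,0,0]}

```text
t: 2.1
eef_pos: [0.6159, -0.0851, 0.1388]
tool_rot: [-0.001, 0.669, 0.743, -0.001]
contact_force: [-0.5, 0.6, 0.2]
gripper_width: 1.001
grasp_force: 0.0
```

```bash
python3 go.py 0.616 -0.082 0.138 96.4; python3 - <<'E'
from h import *
a=optics.read_camera('scene')[180:280,210:370]
b=optics.read_camera('top')[150:210,220:340]
cv2.imwrite('pics/g1.png',np.vstack([cv2.resize(a,(480,300)),cv2.resize(b,(480,240))]))
E
```

```text
t 2.1 pos [ 0.6159 -0.0851  0.1388] yaw 96.05 F [-0.5  0.6  0.2] w 1.001
off [0.0031 0.0005 0.0008] ang [-0.003 -0.    -0.008]
```

View pics/g1.png

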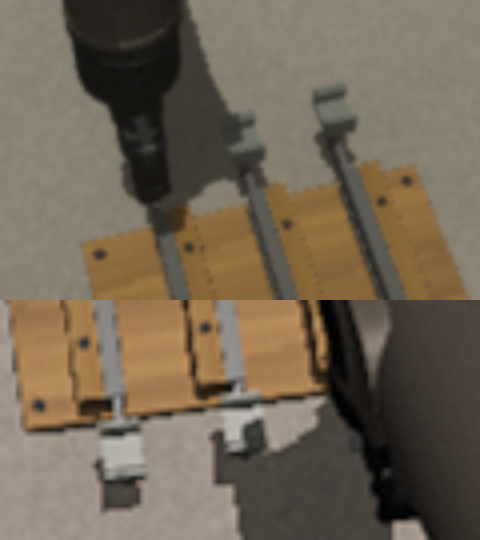

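The gripper straddles the right saddle (about (150,190) in the crop), so I'll pinch it and pull.

Request:
drive_tool:
  deltas:
    - {"gripper": 255,"offset": [0,0,0],"angular": [0,0,0]}
    - {"gripper": 255,"offset": [0,0,0],"angular": [0,0,0]}
    - {"gripper": 255,"offset": [0,0,0],"angular": [0,0,0]}
    - {"gripper": 255,"offset": [0,0,0],"angular": [0,0,0]}
    - {"gripper": 255,"offset": [0,0,0],"angular": [0,0,0]}
  grip_force: 25

```text
t: 2.7
eef_pos: [0.6171, -0.0847, 0.1406]
tool_rot: [0.001, 0.668, 0.744, 0.0]
contact_force: [-0.4, 0.3, 4.7]
gripper_width: 0.414
grasp_force: 27.4
```

Request:
drive_tool:
  deltas:
    - {"gripper": 255,"offset": [0,-0.005,0],"angular": [0,0,0]}
    - {"gripper": 255,"offset": [0,-0.01,0],"angular": [0,0,0]}
    - {"gripper": 255,"offset": [0,-0.015,0],"angular": [0,0,0]}
    - {"gripper": 255,"offset": [0,-0.02,0],"angular": [0,0,0]}
    - {"gripper": 255,"offset": [0,-0.02,0],"angular": [0,0,0]}

```text
t: 3.2
eef_pos: [0.5962, -0.0872, 0.1406]
tool_rot: [0.0, 0.669, 0.744, -0.0]
contact_force: [-0.8, -1.1, 7.0]
gripper_width: 0.416
grasp_force: 27.8
```

Request:
drive_tool:
  deltas:
    - {"gripper": 255,"offset": [0,-0.005,-0.001],"angular": [0,0,0]}
    - {"gripper": 255,"offset": [0,-0.01,-0.001],"angular": [0,0,0]}
    - {"gripper": 255,"offset": [0,-0.015,-0.001],"angular": [0,0,0]}
    - {"gripper": 255,"offset": [0,-0.02,-0.001],"angular": [0,0,0]}
    - {"gripper": 255,"offset": [0,-0.025,-0.001],"angular": [0,0,0]}

```text
t: 3.7
eef_pos: [0.5826, -0.0887, 0.1415]
tool_rot: [0.009, 0.668, 0.744, 0.011]
contact_force: [50.8, 3.2, -37.9]
gripper_width: 0.415
grasp_force: 33.0
```

The right runner jams after about 35 mm with 50 N, so it is the bad one. I'll push it home.

Request:
drive_tool:
  deltas:
    - {"gripper": 255,"offset": [0,0.01,0],"angular": [0,0,0]}
    - {"gripper": 255,"offset": [0,0.02,0],"angular": [0,0,0]}
    - {"gripper": 255,"offset": [0,0.03,0],"angular": [0,0,0]}
    - {"gripper": 255,"offset": [0,0.04,0],"angular": [0,0,0]}
    - {"gripper": 255,"offset": [0,0.045,0],"angular": [0,0,0]}

```text
t: 4.2
eef_pos: [0.6174, -0.0844, 0.1411]
tool_rot: [0.0, 0.669, 0.744, 0.0]
contact_force: [-1.2, -0.6, 6.2]
gripper_width: 0.411
grasp_force: 32.1
```

Request:
drive_tool:
  deltas:
    - {"gripper": 255,"offset": [0,0.003,0],"angular": [0,0,0]}
    - {"gripper": 255,"offset": [0,0.006,0],"angular": [0,0,0]}
    - {"gripper": 255,"offset": [0,0.009,0],"angular": [0,0,0]}
    - {"gripper": 255,"offset": [0,0.012,0],"angular": [0,0,0]}
    - {"gripper": 255,"offset": [0,0.012,0],"angular": [0,0,0]}

```text
t: 4.7
eef_pos: [0.629, -0.0831, 0.1411]
tool_rot: [0.0, 0.669, 0.744, 0.0]
contact_force: [0.9, 0.6, 3.8]
gripper_width: 0.415
grasp_force: 31.9
```

Request:
drive_tool:
  deltas:
    - {"gripper": 255,"offset": [0,0.002,0],"angular": [0,0,0]}
    - {"gripper": 255,"offset": [0,0.004,0],"angular": [0,0,0]}
    - {"gripper": 255,"offset": [0,0.006,0],"angular": [0,0,0]}
    - {"gripper": 255,"offset": [0,0.008,0],"angular": [0,0,0]}
    - {"gripper": 255,"offset": [0,0.01,0],"angular": [0,0,0]}

```text
t: 5.2
eef_pos: [0.6384, -0.082, 0.1411]
tool_rot: [-0.0, 0.669, 0.744, 0.0]
contact_force: [-0.3, 0.2, 6.1]
gripper_width: 0.414
grasp_force: 32.1
```

Request:
drive_tool:
  deltas:
    - {"gripper": 255,"offset": [0,0.002,0],"angular": [0,0,0]}
    - {"gripper": 255,"offset": [0,0.004,0],"angular": [0,0,0]}
    - {"gripper": 255,"offset": [0,0.006,0],"angular": [0,0,0]}
    - {"gripper": 255,"offset": [0,0.008,0],"angular": [0,0,0]}
    - {"gripper": 255,"offset": [0,0.01,0],"angular": [0,0,0]}

```text
t: 5.7
eef_pos: [0.6401, -0.0818, 0.1404]
tool_rot: [-0.007, 0.669, 0.743, -0.008]
contact_force: [-34.1, 0.0, 35.5]
gripper_width: 0.413
grasp_force: 38.2
```

Home reached (x≈0.640). Now I'll release it and go to the middle runner.

Request:
drive_tool:
  deltas:
    - {"gripper": 255,"offset": [0,-0.007,0],"angular": [0,0,0]}
    - {"gripper": 0,"offset": [0,-0.007,0],"angular": [0,0,0]}
    - {"gripper": 0,"offset": [0,-0.007,0],"angular": [0,0,0]}
    - {"gripper": 0,"offset": [0,-0.007,0],"angular": [0,0,0]}
    - {"gripper": 0,"offset": [0,-0.007,0],"angular": [0,0,0]}

```text
t: 6.2
eef_pos: [0.6416, -0.082, 0.1405]
tool_rot: [-0.0, 0.669, 0.744, -0.0]
contact_force: [0.1, -0.4, 0.8]
gripper_width: 0.996
grasp_force: 0.0
```

Request:
drive_tool:
  deltas:
    - {"gripper": 0,"offset": [0,0,-0.025],"angular": [0,0,0]}
    - {"gripper": 0,"offset": [0,0,-0.045],"angular": [0,0,0]}
    - {"gripper": 0,"offset": [0.027,-0.005,-0.045],"angular": [0,0,0]}
    - {"gripper": 0,"offset": [0.054,-0.01,-0.045],"angular": [0,0,0]}
    - {"gripper": 0,"offset": [0.08,-0.016,-0.045],"angular": [0,0,0]}

```text
t: 6.7
eef_pos: [0.6171, -0.0033, 0.186]
tool_rot: [0.0, 0.669, 0.743, 0.0]
contact_force: [-0.2, 0.4, 0.5]
gripper_width: 1.004
grasp_force: 0.0
```

```bash
python3 go.py 0.615 -0.004 0.138 96.4
```

```text
t 6.7 pos [ 0.6171 -0.0033  0.186 ] yaw 96.05 F [-0.2  0.4  0.5] w 1.004
off [-0.0005 -0.0022  0.048 ] ang [ 0.001 -0.    -0.008]
```

Request:
drive_tool:
  deltas:
    - {"gripper": 0,"offset": [0,-0.002,0.02],"angular": [0,0,0]}
    - {"gripper": 0,"offset": [0,-0.002,0.036],"angular": [0,0,0]}
    - {"gripper": 0,"offset": [0,-0.002,0.044],"angular": [0,0,0]}
    - {"gripper": 255,"offset": [0,-0.002,0.044],"angular": [0,0,0]}
    - {"gripper": 255,"offset": [0,-0.002,0.044],"angular": [0,0,0]}

```text
t: 7.2
eef_pos: [0.6154, -0.0052, 0.1418]
tool_rot: [-0.0, 0.669, 0.743, -0.0]
contact_force: [-0.7, 0.5, -0.4]
gripper_width: 0.69
grasp_force: 0.0
```

Request:
drive_tool:
  deltas:
    - {"gripper": 255,"offset": [0,0,0],"angular": [0,0,0]}
    - {"gripper": 255,"offset": [0,0,0],"angular": [0,0,0]}
    - {"gripper": 255,"offset": [0,0,0],"angular": [0,0,0]}
    - {"gripper": 255,"offset": [0,-0.005,0],"angular": [0,0,0]}
    - {"gripper": 255,"offset": [0,-0.01,0],"angular": [0,0,0]}

```text
t: 7.7
eef_pos: [0.6057, -0.0058, 0.1428]
tool_rot: [0.001, 0.669, 0.744, 0.001]
contact_force: [1.2, -1.9, 5.9]
gripper_width: 0.412
grasp_force: 27.8
```

Request:
drive_tool:
  deltas:
    - {"gripper": 255,"offset": [0,-0.005,0],"angular": [0,0,0]}
    - {"gripper": 255,"offset": [0,-0.01,0],"angular": [0,0,0]}
    - {"gripper": 255,"offset": [0,-0.015,0],"angular": [0,0,0]}
    - {"gripper": 255,"offset": [0,-0.02,0],"angular": [0,0,0]}
    - {"gripper": 255,"offset": [0,-0.025,0],"angular": [0,0,0]}

```text
t: 8.2
eef_pos: [0.5805, -0.0088, 0.1427]
tool_rot: [0.001, 0.669, 0.743, 0.0]
contact_force: [2.1, -2.5, 6.2]
gripper_width: 0.412
grasp_force: 27.7
```

Request:
drive_tool:
  deltas:
    - {"gripper": 255,"offset": [0,-0.006,0],"angular": [0,0,0]}
    - {"gripper": 255,"offset": [0,-0.012,0],"angular": [0,0,0]}
    - {"gripper": 255,"offset": [0,-0.018,0],"angular": [0,0,0]}
    - {"gripper": 255,"offset": [0,-0.024,0],"angular": [0,0,0]}
    - {"gripper": 255,"offset": [0,-0.03,0],"angular": [0,0,0]}

```text
t: 8.7
eef_pos: [0.5507, -0.0124, 0.1427]
tool_rot: [0.001, 0.669, 0.743, 0.0]
contact_force: [1.8, -3.7, 6.2]
gripper_width: 0.413
grasp_force: 27.8
```

Request:
drive_tool:
  deltas:
    - {"gripper": 255,"offset": [0,-0.006,0],"angular": [0,0,0]}
    - {"gripper": 255,"offset": [0,-0.012,0],"angular": [0,0,0]}
    - {"gripper": 255,"offset": [0,-0.018,0],"angular": [0,0,0]}
    - {"gripper": 255,"offset": [0,-0.024,0],"angular": [0,0,0]}
    - {"gripper": 255,"offset": [0,-0.03,0],"angular": [0,0,0]}

```text
t: 9.2
eef_pos: [0.5209, -0.0159, 0.1427]
tool_rot: [0.001, 0.669, 0.743, 0.0]
contact_force: [1.5, -4.4, 6.3]
gripper_width: 0.415
grasp_force: 27.9
```

Request:
drive_tool:
  deltas:
    - {"gripper": 255,"offset": [0,-0.004,0],"angular": [0,0,0]}
    - {"gripper": 255,"offset": [0,-0.007,0],"angular": [0,0,0]}
    - {"gripper": 255,"offset": [0,-0.01,0],"angular": [0,0,0]}
    - {"gripper": 255,"offset": [0,-0.013,0],"angular": [0,0,0]}
    - {"gripper": 255,"offset": [0,-0.016,0],"angular": [0,0,0]}

```text
t: 9.7
eef_pos: [0.5085, -0.0175, 0.1429]
tool_rot: [0.004, 0.669, 0.743, 0.003]
contact_force: [21.9, -5.4, -17.3]
gripper_width: 0.413
grasp_force: 26.9
```

Request:
drive_tool:
  deltas:
    - {"gripper": 255,"offset": [0,0.003,0],"angular": [0,0,0]}
    - {"gripper": 0,"offset": [0,0.003,0],"angular": [0,0,0]}
    - {"gripper": 0,"offset": [0,0.003,0],"angular": [0,0,0]}
    - {"gripper": 0,"offset": [0,0.003,0],"angular": [0,0,0]}
    - {"gripper": 0,"offset": [0,0.003,0],"angular": [0,0,0]}

```text
t: 10.2
eef_pos: [0.5071, -0.0156, 0.1417]
tool_rot: [-0.0, 0.668, 0.744, -0.0]
contact_force: [-0.6, 0.2, -0.4]
gripper_width: 1.004
grasp_force: 0.0
```

Request:
drive_tool:
  deltas:
    - {"gripper": 0,"offset": [0,0,-0.025],"angular": [0,0,0]}
    - {"gripper": 0,"offset": [0,0,-0.045],"angular": [0,0,0]}
    - {"gripper": 0,"offset": [0.028,0.033,-0.045],"angular": [0,0,0]}
    - {"gripper": 0,"offset": [0.056,0.066,-0.045],"angular": [0,0,0]}
    - {"gripper": 0,"offset": [0.0845,0.099,-0.045],"angular": [0,0,0]}

```text
t: 10.7
eef_pos: [0.598, 0.0794, 0.1871]
tool_rot: [0.0, 0.669, 0.743, -0.0]
contact_force: [0.8, 0.3, 1.1]
gripper_width: 0.997
grasp_force: 0.0
```

```bash
python3 go.py 0.598 0.0765 0.142 96.8
```

```text
t 10.7 pos [0.598  0.0794 0.1871] yaw 96.02 F [0.8 0.3 1.1] w 0.997
off [-0.0028 -0.0003  0.0451] ang [ 0.     0.    -0.017]
```

Request:
drive_tool:
  deltas:
    - {"gripper": 0,"offset": [-0.003,0,0.02],"angular": [0,0,-0.017]}
    - {"gripper": 0,"offset": [-0.003,0,0.036],"angular": [0,0,-0.017]}
    - {"gripper": 0,"offset": [-0.003,0,0.045],"angular": [0,0,-0.017]}
    - {"gripper": 255,"offset": [-0.003,0,0.045],"angular": [0,0,-0.017]}
    - {"gripper": 255,"offset": [-0.003,0,0.045],"angular": [0,0,-0.017]}

```text
t: 11.2
eef_pos: [0.5972, 0.0749, 0.1419]
tool_rot: [-0.0, 0.664, 0.748, -0.0]
contact_force: [0.1, 0.8, -0.1]
gripper_width: 0.689
grasp_force: 0.0
```

Request:
drive_tool:
  deltas:
    - {"gripper": 255,"offset": [0,0,0],"angular": [0,0,0]}
    - {"gripper": 255,"offset": [0,0,0],"angular": [0,0,0]}
    - {"gripper": 255,"offset": [0,0,0],"angular": [0,0,0]}
    - {"gripper": 255,"offset": [0,-0.005,0],"angular": [0,0,0]}
    - {"gripper": 255,"offset": [0,-0.01,0],"angular": [0,0,0]}

```text
t: 11.7
eef_pos: [0.5884, 0.0743, 0.1429]
tool_rot: [0.001, 0.664, 0.748, 0.001]
contact_force: [0.9, -1.4, 5.8]
gripper_width: 0.415
grasp_force: 28.9
```

Request:
drive_tool:
  deltas:
    - {"gripper": 255,"offset": [0,-0.007,0],"angular": [0,0,0]}
    - {"gripper": 255,"offset": [0,-0.014,0],"angular": [0,0,0]}
    - {"gripper": 255,"offset": [0,-0.021,0],"angular": [0,0,0]}
    - {"gripper": 255,"offset": [0,-0.028,0],"angular": [0,0,0]}
    - {"gripper": 255,"offset": [0,-0.035,0],"angular": [0,0,0]}

```text
t: 12.2
eef_pos: [0.5534, 0.07, 0.1429]
tool_rot: [0.001, 0.664, 0.748, 0.001]
contact_force: [0.8, -1.4, 6.5]
gripper_width: 0.416
grasp_force: 28.9
```

Request:
drive_tool:
  deltas:
    - {"gripper": 255,"offset": [0,-0.007,0],"angular": [0,0,0]}
    - {"gripper": 255,"offset": [0,-0.014,0],"angular": [0,0,0]}
    - {"gripper": 255,"offset": [0,-0.021,0],"angular": [0,0,0]}
    - {"gripper": 255,"offset": [0,-0.028,0],"angular": [0,0,0]}
    - {"gripper": 255,"offset": [0,-0.035,0],"angular": [0,0,0]}

```text
t: 12.7
eef_pos: [0.5187, 0.0659, 0.1429]
tool_rot: [0.001, 0.664, 0.748, 0.001]
contact_force: [1.3, -1.0, 6.5]
gripper_width: 0.411
grasp_force: 28.9
```

Request:
drive_tool:
  deltas:
    - {"gripper": 255,"offset": [0,-0.005,0],"angular": [0,0,0]}
    - {"gripper": 255,"offset": [0,-0.01,0],"angular": [0,0,0]}
    - {"gripper": 255,"offset": [0,-0.014,0],"angular": [0,0,0]}
    - {"gripper": 255,"offset": [0,-0.018,0],"angular": [0,0,0]}
    - {"gripper": 255,"offset": [0,-0.021,0],"angular": [0,0,0]}

```text
t: 13.2
eef_pos: [0.4992, 0.0635, 0.143]
tool_rot: [0.002, 0.664, 0.748, 0.002]
contact_force: [12.8, -0.6, -7.0]
gripper_width: 0.414
grasp_force: 27.5
```

Request:
drive_tool:
  deltas:
    - {"gripper": 255,"offset": [0,0.002,0],"angular": [0,0,0]}
    - {"gripper": 0,"offset": [0,0.002,0],"angular": [0,0,0]}
    - {"gripper": 0,"offset": [0,0.002,0],"angular": [0,0,0]}
    - {"gripper": 0,"offset": [0,0.002,0],"angular": [0,0,0]}
    - {"gripper": 0,"offset": [0,0.002,0],"angular": [0,0,0]}

```text
t: 13.7
eef_pos: [0.4989, 0.0639, 0.1417]
tool_rot: [-0.0, 0.664, 0.748, -0.0]
contact_force: [0.7, -0.4, 0.4]
gripper_width: 1.001
grasp_force: 0.0
```

Request:
drive_tool:
  deltas:
    - {"gripper": 0,"offset": [0,0,-0.025],"angular": [0,0,0]}
    - {"gripper": 0,"offset": [0,0,-0.06],"angular": [0,0,0]}
    - {"gripper": 0,"offset": [-0.035,0,-0.08],"angular": [0,0,0.18]}
    - {"gripper": 0,"offset": [-0.075,0,-0.08],"angular": [0,0,0.36]}
    - {"gripper": 0,"offset": [-0.115,0,-0.08],"angular": [0,0,0.54]}

```text
t: 14.2
eef_pos: [0.5133, -0.0513, 0.2228]
tool_rot: [0.001, 0.808, 0.59, 0.001]
contact_force: [-0.5, -0.1, -0.3]
gripper_width: 1.004
grasp_force: 0.0
```

```bash
python3 go.py 0.440 -0.2675 0.16 5.35
```

```text
t 14.2 pos [ 0.5133 -0.0513  0.2228] yaw 72.28 F [-0.5 -0.1 -0.3] w 1.004
off [-0.2282 -0.0041  0.0627] ang [ 0.002 -0.002  1.487]
```

Request:
drive_tool:
  deltas:
    - {"gripper": 0,"offset": [-0.045,-0.001,0],"angular": [0,0,0.185]}
    - {"gripper": 0,"offset": [-0.09,-0.002,0],"angular": [0,0,0.37]}
    - {"gripper": 0,"offset": [-0.136,-0.002,0.01],"angular": [0,0,0.555]}
    - {"gripper": 0,"offset": [-0.182,-0.003,0.02],"angular": [0,0,0.74]}
    - {"gripper": 0,"offset": [-0.228,-0.004,0.02],"angular": [0,0,0.925]}

```text
t: 14.7
eef_pos: [0.4391, -0.2678, 0.2007]
tool_rot: [-0.001, 0.965, 0.264, -0.001]
contact_force: [1.2, -0.3, 0.0]
gripper_width: 1.0
grasp_force: 0.0
```

```bash
python3 go.py 0.440 -0.2675 0.15 5.35; python3 - <<'E'
from h import *
a=optics.read_camera('scene');b=optics.read_camera('top')
cv2.imwrite('pics/s2.png',np.vstack([cv2.resize(a[140:300,140:380],(480,320)),cv2.resize(b[160:300,220:460],(480,280))]))
E
```

```text
t 14.7 pos [ 0.4391 -0.2678  0.2007] yaw 30.59 F [ 1.2 -0.3  0. ] w 1.0
off [0.001  0.0003 0.0507] ang [-0.002  0.002  0.561]
```

View pics/s2.png

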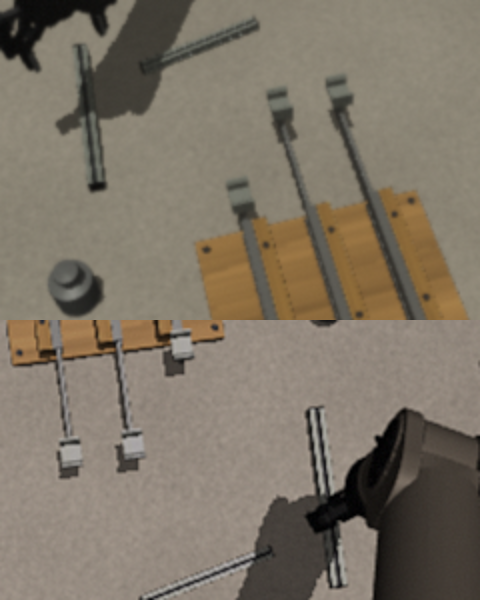

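Left and middle are out and right is home. The bar's ends are at top pixels (378.5,203.5) and (388.8,293.5).

```bash
python3 - <<'E'
from h import *
a=plane('top',(378.3,203.5),.02);b=plane('top',(388.6,293.3),.02);d=a-b
print((a+b)/2,np.linalg.norm(d),np.degrees(np.arctan2(d[1],d[0])))
E
python3 go.py 0.440 -0.2675 0.15 5.35
```

```text
[ 0.44034117 -0.27125948  0.02      ] 0.2383075776073743 4.250128264035849
t 14.8 pos [ 0.4373 -0.273   0.2014] yaw 30.15 F [0.2 0.2 0.2] w 0.997
off [ 0.0053 -0.0034  0.0514] ang [0.002 0.004 0.551]
```

Request:
drive_tool:
  deltas:
    - {"gripper": 0,"offset": [0.004,-0.001,0.02],"angular": [0,0,0.18]}
    - {"gripper": 0,"offset": [0.004,-0.001,0.04],"angular": [0,0,0.36]}
    - {"gripper": 0,"offset": [0.004,-0.001,0.05],"angular": [0,0,0.56]}
    - {"gripper": 0,"offset": [0.004,-0.001,0.07],"angular": [0,0,0.565]}
    - {"gripper": 0,"offset": [0.004,-0.001,0.09],"angular": [0,0,0.565]}

```text
t: 15.3
eef_pos: [0.4441, -0.2631, 0.1114]
tool_rot: [0.0, 0.999, 0.048, 0.0]
contact_force: [0.4, -1.3, 0.1]
gripper_width: 0.999
grasp_force: 0.0
```

Request:
drive_tool:
  deltas:
    - {"gripper": 0,"offset": [0,0,0.018],"angular": [0,0,0]}
    - {"gripper": 0,"offset": [0,0,0.033],"angular": [0,0,0]}
    - {"gripper": 0,"offset": [0,0,0.033],"angular": [0,0,0]}
    - {"gripper": 150,"offset": [0,0,0.033],"angular": [0,0,0]}
    - {"gripper": 150,"offset": [0,0,0.033],"angular": [0,0,0]}

```text
t: 15.8
eef_pos: [0.4442, -0.2638, 0.0797]
tool_rot: [0.0, 0.999, 0.048, 0.001]
contact_force: [0.3, 0.5, -0.3]
gripper_width: 0.694
grasp_force: 0.0
```

```bash
python3 go.py 0.440 -0.270 0.078 4.8
```

```text
t 15.8 pos [ 0.4442 -0.2638  0.0797] yaw 5.51 F [ 0.3  0.5 -0.3] w 0.694
off [-0.0048  0.0058  0.0017] ang [ 0.001 -0.002  0.016]
```

Request:
drive_tool:
  deltas:
    - {"gripper": 150,"offset": [-0.005,0.006,0.001],"angular": [0,0,0.016]}
    - {"gripper": 150,"offset": [-0.005,0.006,0.001],"angular": [0,0,0.016]}
    - {"gripper": 255,"offset": [-0.005,0.006,0.001],"angular": [0,0,0.016]}
    - {"gripper": 255,"offset": [-0.005,0.006,0.001],"angular": [0,0,0.016]}
    - {"gripper": 255,"offset": [-0.005,0.006,0.001],"angular": [0,0,0.016]}
  grip_force: 50

```text
t: 16.3
eef_pos: [0.4392, -0.2706, 0.0784]
tool_rot: [0.0, 0.999, 0.041, 0.0]
contact_force: [-1.9, -0.2, 5.1]
gripper_width: 0.221
grasp_force: 49.9
```

Request:
drive_tool:
  deltas:
    - {"gripper": 255,"offset": [0,0,0],"angular": [0,0,0]}
    - {"gripper": 255,"offset": [0,0,0],"angular": [0,0,0]}
    - {"gripper": 255,"offset": [0,0,-0.01],"angular": [0,0,0]}
    - {"gripper": 255,"offset": [0,0,-0.03],"angular": [0,0,0]}
    - {"gripper": 255,"offset": [0,0,-0.06],"angular": [0,0,0]}

```text
t: 16.8
eef_pos: [0.4383, -0.2694, 0.1378]
tool_rot: [-0.001, 0.999, 0.042, -0.001]
contact_force: [1.7, -0.1, 0.1]
gripper_width: 0.218
grasp_force: 49.0
```

```bash
python3 go.py 0.440 -0.25 0.2 96.8
```

```text
t 16.8 pos [ 0.4383 -0.2694  0.1378] yaw 4.8 F [ 1.7 -0.1  0.1] w 0.218
off [ 0.0031 -0.0193 -0.0622] ang [-5.000e-03  1.000e-03 -2.044e+00]
```

Request:
drive_tool:
  deltas:
    - {"gripper": 255,"offset": [0,0,-0.03],"angular": [0,0,-0.1]}
    - {"gripper": 255,"offset": [0,0,-0.06],"angular": [0,0,-0.26]}
    - {"gripper": 255,"offset": [0.005,-0.02,-0.08],"angular": [0,0,-0.43]}
    - {"gripper": 255,"offset": [0.01,-0.05,-0.08],"angular": [0,0,-0.61]}
    - {"gripper": 255,"offset": [0.02,-0.09,-0.08],"angular": [0,0,-0.79]}

```text
t: 17.3
eef_pos: [0.4515, -0.1794, 0.2193]
tool_rot: [0.001, 0.938, 0.346, 0.001]
contact_force: [0.7, 0.8, -1.1]
gripper_width: 0.214
grasp_force: 49.0
```

```bash
python3 go.py 0.504 0.023 0.2 96.8
```

```text
t 17.3 pos [ 0.4515 -0.1794  0.2193] yaw 40.46 F [ 0.7  0.8 -1.1] w 0.214
off [ 0.1713 -0.1199  0.0191] ang [ 3.000e-03  1.000e-03 -1.252e+00]
```

Request:
drive_tool:
  deltas:
    - {"gripper": 255,"offset": [0.034,-0.024,0],"angular": [0,0,-0.18]}
    - {"gripper": 255,"offset": [0.068,-0.048,0],"angular": [0,0,-0.36]}
    - {"gripper": 255,"offset": [0.103,-0.072,0],"angular": [0,0,-0.54]}
    - {"gripper": 255,"offset": [0.137,-0.096,0],"angular": [0,0,-0.72]}
    - {"gripper": 255,"offset": [0.171,-0.12,0],"angular": [0,0,-0.9]}

```text
t: 17.8
eef_pos: [0.5043, 0.025, 0.2185]
tool_rot: [0.0, 0.759, 0.651, 0.0]
contact_force: [1.3, -0.3, -1.0]
gripper_width: 0.221
grasp_force: 49.0
```

Request:
drive_tool:
  deltas:
    - {"gripper": 255,"offset": [0,0,0],"angular": [0,0,-0.12]}
    - {"gripper": 255,"offset": [0,0,0],"angular": [0,0,-0.24]}
    - {"gripper": 255,"offset": [0,0,0],"angular": [0,0,-0.352]}
    - {"gripper": 255,"offset": [0,0,0],"angular": [0,0,-0.352]}
    - {"gripper": 255,"offset": [0,0,0],"angular": [0,0,-0.352]}

```text
t: 18.3
eef_pos: [0.5042, 0.0232, 0.2181]
tool_rot: [0.0, 0.666, 0.746, -0.0]
contact_force: [-0.2, -0.0, -1.4]
gripper_width: 0.214
grasp_force: 49.0
```

```bash
python3 go.py 0.504 0.023 0.165 96.8
```

```text
t 18.3 pos [0.5042 0.0232 0.2181] yaw 96.52 F [-0.2 -0.  -1.4] w 0.214
off [-0.0002 -0.0003  0.0531] ang [ 0.     0.    -0.006]
```

Request:
drive_tool:
  deltas:
    - {"gripper": 255,"offset": [0,0,0.02],"angular": [0,0,-0.006]}
    - {"gripper": 255,"offset": [0,0,0.04],"angular": [0,0,-0.006]}
    - {"gripper": 255,"offset": [0,0,0.048],"angular": [0,0,-0.006]}
    - {"gripper": 255,"offset": [0,0,0.054],"angular": [0,0,-0.006]}
    - {"gripper": 255,"offset": [0,0,0.058],"angular": [0,0,-0.006]}

```text
t: 18.8
eef_pos: [0.5046, 0.0234, 0.1599]
tool_rot: [0.0, 0.663, 0.748, 0.0]
contact_force: [1.1, 0.4, -2.0]
gripper_width: 0.216
grasp_force: 49.0
```

```bash
python3 go.py 0.504 0.023 0.148 96.8; python3 - <<'E'
from h import *
a=optics.read_camera('scene');b=optics.read_camera('top')
cv2.imwrite('pics/s3.png',np.vstack([cv2.resize(a[150:230,220:360],(560,320)),cv2.resize(b[180:250,210:350],(560,280))]))
E
```

```text
t 18.8 pos [0.5046 0.0234 0.1599] yaw 96.9 F [ 1.1  0.4 -2. ] w 0.216
off [-0.0003 -0.0006  0.0119] ang [0.    0.    0.002]
```

View pics/s3.png

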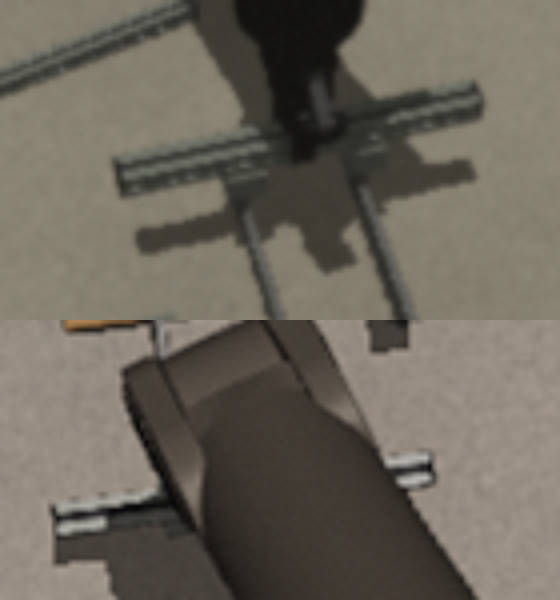

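The bar is over both saddles ((245,175) and (370,140) in the upper crop) with no contact force, so I'll lower it.

Request:
drive_tool:
  deltas:
    - {"gripper": 255,"offset": [0,0,0.003],"angular": [0,0,0]}
    - {"gripper": 255,"offset": [0,0,0.006],"angular": [0,0,0]}
    - {"gripper": 255,"offset": [0,0,0.008],"angular": [0,0,0]}
    - {"gripper": 255,"offset": [0,0,0.01],"angular": [0,0,0]}
    - {"gripper": 255,"offset": [0,0,0.011],"angular": [0,0,0]}

```text
t: 19.4
eef_pos: [0.5044, 0.0233, 0.1487]
tool_rot: [-0.0, 0.663, 0.749, -0.0]
contact_force: [0.5, 0.6, -0.5]
gripper_width: 0.221
grasp_force: 49.0
```

Request:
drive_tool:
  deltas:
    - {"gripper": 255,"offset": [0,0,0.001],"angular": [0,0,0]}
    - {"gripper": 255,"offset": [0,0,0.002],"angular": [0,0,0]}
    - {"gripper": 255,"offset": [0,0,0.002],"angular": [0,0,0]}
    - {"gripper": 255,"offset": [0,0,0.002],"angular": [0,0,0]}
    - {"gripper": 255,"offset": [0,0,0.002],"angular": [0,0,0]}

```text
t: 19.9
eef_pos: [0.5058, 0.0235, 0.1484]
tool_rot: [0.001, 0.663, 0.749, 0.001]
contact_force: [-1.1, -0.2, 10.4]
gripper_width: 0.219
grasp_force: 50.5
```

Seated with 10 N of reaction force. I'll release and retreat.

Request:
drive_tool:
  deltas:
    - {"gripper": 255,"offset": [0,0,-0.001],"angular": [0,0,0]}
    - {"gripper": 100,"offset": [0,0,-0.001],"angular": [0,0,0]}
    - {"gripper": 100,"offset": [0,0,-0.001],"angular": [0,0,0]}
    - {"gripper": 100,"offset": [0,0,-0.001],"angular": [0,0,0]}
    - {"gripper": 100,"offset": [0,0,-0.001],"angular": [0,0,0]}

```text
t: 20.4
eef_pos: [0.5043, 0.0233, 0.1478]
tool_rot: [-0.0, 0.663, 0.749, -0.0]
contact_force: [1.1, -0.2, 0.3]
gripper_width: 0.611
grasp_force: 0.0
```

Request:
drive_tool:
  deltas:
    - {"gripper": 100,"offset": [0,0,-0.01],"angular": [0,0,0]}
    - {"gripper": 100,"offset": [0,0,-0.025],"angular": [0,0,0]}
    - {"gripper": 100,"offset": [0,0,-0.05],"angular": [0,0,0]}
    - {"gripper": 100,"offset": [0,0,-0.09],"angular": [0,0,0]}
    - {"gripper": 100,"offset": [0,0,-0.13],"angular": [0,0,0]}

```text
t: 20.9
eef_pos: [0.5039, 0.0235, 0.2796]
tool_rot: [-0.0, 0.663, 0.749, -0.0]
contact_force: [0.9, -0.9, -0.1]
gripper_width: 0.603
grasp_force: 0.0
```

Request:
drive_tool:
  deltas:
    - {"gripper": 100,"offset": [-0.04,0,0],"angular": [0,0,0]}
    - {"gripper": 100,"offset": [-0.08,0,0],"angular": [0,0,0]}
    - {"gripper": 100,"offset": [-0.12,0,0],"angular": [0,0,0]}
    - {"gripper": 100,"offset": [-0.16,0,0],"angular": [0,0,0]}
    - {"gripper": 100,"offset": [-0.2,0,0],"angular": [0,0,0]}

```text
t: 21.4
eef_pos: [0.5285, -0.1767, 0.2788]
tool_rot: [0.0, 0.663, 0.749, 0.0]
contact_force: [1.1, -0.4, -0.3]
gripper_width: 0.609
grasp_force: 0.0
```

```bash
python3 - <<'E'
from h import *
a=optics.read_camera('scene');b=optics.read_camera('top')
cv2.imwrite('pics/s4.png',np.vstack([cv2.resize(a[160:280,200:400],(500,300)),cv2.resize(b[160:240,210:350],(500,286))]))
E
```

```text
(no output)
```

View pics/s4.png

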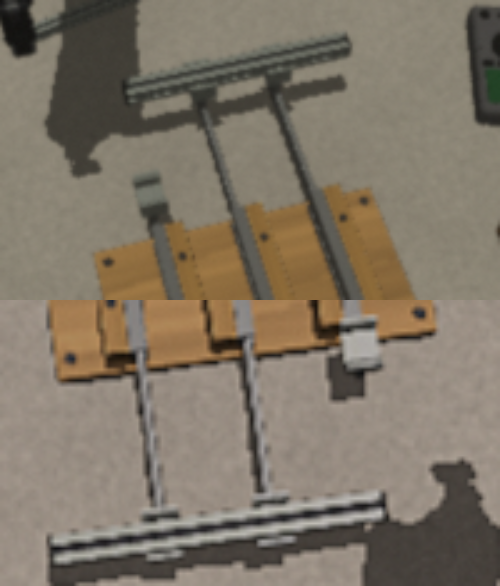

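The bar sits in both saddles: its middle is at (218,522) in the lower crop, and the saddles are at (162,535) and (272,518). The right runner is home, so I'll hand in.

```bash
python3 -c "
from station import bot;print(bot.hand_in())"
```

```text
the job is handed in; nothing more can be done
None
```

I handed the job in at about 21 s: the right runner was the bad one (it jammed at roughly 57 mm) and is now fully home, the left and middle runners are out at their front stops, and the long bar lies centred in their saddles. The meter, weight and tray were not touched, and the hand-in call gave no verdict.

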